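Shut and clip the cartridge case

TASK

Put the cartridge case to bed: swing its lid right down shut first, then fold down the three orange clips on its rim and press each one in until it has clicked fully home against the wall. Push firmly enough for the click but gently, never above about 25 N, because the old plastic cracks, and leave the things around the case where they stand.

Things in the scene. Friction and masses are not known exactly. Their poses are not given: they have to be found in the camera images.
- case_tray: low dark steel tray, 140 x 160 mm, edge 9 mm high, fixed to the crate top. In it stands the cartridge case: grey plastic, 124 (x) x 144 (y) mm, walls to 77 mm above the crate top, with tacky feet that do not slide, and with up to 4 mm play in x and y that no pose here shows. Origin: tray centre on the crate top; x to the rear (lid hinge), y to the case's left, z up.
- lid_axis (a point): middle of the lid's hinge line, 64 mm behind the tray's centre, 79 mm above the crate top; the line runs along the tray's y. Point of the TRAY: the real case can be up to 4 mm off it in x and in y. Tray, case, lid and clips together must not be pushed with more than 25 N: old plastic.
- lid (a joint): lid, a clear sheet in a grey frame, 8 mm thick (the sheet gives 1 mm per 5 N), reaching 134 mm forward of its rear hinge and 78 mm to each side. 0 = shut (top face level, 85 mm above the crate top), grows in rad as the front edge rises. Stiff hinge, 1 to 4 N at the front edge: it stays where left. The three clips are hinged on its edges and swing with it.
- clip_front (a joint): front clip: orange flap 80 mm wide, 44 mm from hinge to foot, 3 mm thick, on the lid's front edge. 0 = folded down home, upright beside the wall; 1.57 = straight out from the lid, grows as it opens; stays where left. With the lid shut its hinge is 81 mm above the crate top, 70 mm from mid-case. Home, it hangs from 81 down to 37 mm height.
- clip_left (a joint): left clip: orange flap 70 mm wide, 44 mm from hinge to foot, 3 mm thick, on the lid's left edge. 0 = folded down home, upright beside the wall; 1.57 = straight out from the lid, grows as it opens; stays where left. With the lid shut its hinge is 81 mm above the crate top, 80 mm from mid-case. Home, it hangs from 81 down to 37 mm height.
- clip_right (a joint): right clip: orange flap 70 mm wide, 44 mm from hinge to foot, 3 mm thick, on the lid's right edge. 0 = folded down home, upright beside the wall; 1.57 = straight out from the lid, grows as it opens; stays where left. With the lid shut its hinge is 81 mm above the crate top, 80 mm from mid-case. Home, it hangs from 81 down to 37 mm height.
- front_home (a point): on the outer face of the front clip when home, mid-width, 45 mm above the crate top; push there along the tray's +x. Point of the TRAY: the real case can be up to 4 mm off it in x and in y. All clips: the lip at the foot meets a rib on the wall about 5 mm short of home, rides over it at 8 to 11 N, and snaps in over the last 1.5 mm; short of that it springs back. Behind home is a hard stop.
- left_home (a point): the same point for the left clip, 84 mm left of the tray's centre, 45 mm above the crate top; push along the tray's -y. Point of the TRAY: the real case can be up to 4 mm off it in x and in y. 
- right_home (a point): the same point for the right clip, 84 mm right of the tray's centre, 45 mm above the crate top; push along the tray's +y. Point of the TRAY: the real case can be up to 4 mm off it in x and in y. 
- stein: clear glass beer stein with one handle (+y), 86 mm across, 140 mm high, origin under its centre; bystander behind the case
- clamp: chrome record clamp, 76 mm across, 46 mm high, origin under its centre; bystander behind the case
- adapter: green plastic 45 adapter, a ring 38 mm across and 12 mm high, origin under its centre; bystander behind the case
- cleaner: blue bottle of record cleaner, 44 mm across, 130 mm high, origin under its centre; bystander on the left
- brush: wooden record brush lying flat, 105 x 26 x 30 mm, origin under its centre; bystander on the right

How it is judged:
By the outcome, as a careful person would: the job done as asked, in the order asked, and still so for the second after the job is handed in, with the robot touching nothing.
It also fails if it takes over 61 s, if anything falls off the work surface, if the arm or the gripper's body presses on something with over 40 N, if the wrist force passes 120 N, or if a joint passes its speed limit or range.

ROBOT

A 6-joint arm with a two-finger parallel gripper is mounted at the origin on the work surface. World frame = base frame: x ahead of the robot, y to its left, z up, the work surface at z = 0. Lengths are in m, angles in rad, forces in N, time in s.
With the tool pointing down it reaches from about 0.3 to 0.775 m from the base axis. Payload 14.6 kg.
Tool frame: the origin (TCP) lies at the very end of the fingers, on their centre line; the grasp point (between the pads) lies 19 mm behind it (ctrl.hold_point_z is the distance from the TCP to the grasp point, in m); x points along the fingers, y is the direction in which the jaws open and shut, and the axes are right-handed (so a half turn about x gives the same grasp; the last joint's range is limited). The gripper opens to 94 mm and grips with 3 to 60 N. Pads are 16 mm wide; open, the fingers measure 119 mm over their backs; the gripper's body (75 mm by 177 mm) begins 78 mm behind the grasp point.
Start: joints at [-1.235, 0.3, 1.521, -0, 1.321, -0.067], TCP at [0.216, -0.506, 0.179] pointing down, gripper open.
Joint ranges: [-3.03, 3.03], [-0.79, 2.21], [0.23, 2.52], [-1.04, 4.18], [0, 3.07], [-2.55, 2.55]. Speed limits (rad/s): [2.22, 2.22, 2.57, 3.14, 3.14, 3.14].

INTERFACE

Orientations are given as [roll, pitch, yaw] about the fixed x, y, z axes, in that order (R = Rz(yaw) Ry(pitch) Rx(roll)).
In Python, from station import get_obs, camera, ticket, ctrl gives the robot as it stands.
- The arm moves only by the tool step_arm, never from a script. Its argument "motion" is a list that holds one entry, the list of rows, each a list of 6 numbers: the shift along the tool's x, y, z in m, then the turn, a rotation vector about the tool's x, y, z in degrees. A call has 1 to 12 rows; each row shifts and turns the commanded pose from where the row before left it, along the tool's axes as they then stand; what a row does not reach is not made up. A row lasts 1/8 s, in which the tool goes at most 62.5 mm and 10.7 degrees, less where a joint would pass 70% of its speed; a pose out of reach is approached as far as the arm can. A call is refused whole if a number of a shift passes 0.0625 or a number of a turn 10.7, either way. A call with a gripper value outside its range is refused whole. "fingers" is the finger opening in m, from 0 to 0.094, set as the call begins (left out, the last holds). The fingers move at their own pace and stop on an object; "squeeze" is the grip in N (left out, the last holds). Time passes only in rows, so rows that do not move let the fingers close. It gives the time, the measured TCP pose, the force and the opening at its end, in the units of the state.
- get_obs(): the state, without advancing time (a new reading comes with each control period).
- camera(name): name is "side" or "top"; returns a dict with "pixels" (480x640x3 uint8, red, green, blue), "fx", "fy", "cx", "cy" (pixels), "extrinsics" (4x4, takes a point from world to camera coordinates). Camera axes: x right, y up, looking along -z (the intrinsics and any distortion apply to the point x, -y, -z); pixel columns grow to the right and rows downward; lengths in m; the calibration is good to about 2 mm. A picture is of the moment at which its call begins. There is no depth.
- ticket.hand_in(): hands the job in, once; it reports no verdict.
The state is a dict: "time_s": time; "qpos": joint angles; "joint_vel": joint speeds; "tau": joint torques, N m; "ee_pos": TCP position; "eef_rot": TCP orientation; "force": force on the tool from outside, world axes, zero at the start; "moment": the same for the moment, N m; "grip_width": finger opening in m.
Only numpy, scipy, OpenCV 4.12 (cv2) and the standard library are available. Lean on these libraries where they do the work, as an engineer would, in place of code of your own. Each camera call takes 0.05 s, during which the arm holds its last target.

## Working session

There is one attempt and no reset: what is moved stays moved. The work goes in short steps, Python scripts to look and compute and a tool call to move; the robot and the scene stay as the last step left them, time stands still between calls to the robot, and variables do not carry over. Pictures are saved under pics/ and viewed, and the job is handed in when it is done.

Besides the shell and the picture viewer there is one more tool, called after ">>>" as name([rows], argument=value, ...), one row to a line, values as JSON. step_arm: Moves the arm, as the interface text tells. Its arguments: {"type":"object","properties":{"motion":{"type":"array","items":{"type":"array","items":{"type":"array","items":{"type":"number"}}}},"fingers":{"type":"number"},"squeeze":{"type":"number"}},"required":["motion"]}

```bash
ls; mkdir -p pics; python3 - <<'E'
from station import get_obs,camera
import cv2,numpy as np
np.set_printoptions(precision=4,suppress=True)
o=get_obs(); print(o)
for n in ("side","top"):
    c=camera(n); cv2.imwrite(f"pics/{n}0.png",c["pixels"][:,:,::-1]); print(n,[c[k] for k in("fx","fy","cx","cy")],c["extrinsics"],[k for k in c])
E
```

```text
pics
{'time_s': 0.0, 'qpos': array([-1.2346,  0.3005,  1.5216, -0.    ,  1.3207, -0.0666]), 'joint_vel': array([ 0.0019,  0.0015, -0.0004, -0.001 , -0.0011, -0.0006]), 'tau': array([  0.0016, -53.1813, -35.2739,   0.0709,   0.0244,  -0.0001]), 'ee_pos': array([ 0.2155, -0.5057,  0.1781]), 'eef_rot': array([-1.6263,  1.5697,  1.9182]), 'force': array([0.0775, 0.5761, 1.3636]), 'moment': array([ 0.0565, -0.0227, -0.0116]), 'grip_width': 0.09397489223684334}
side [453.70810471288496, 453.70810471288496, 311.006272870728, 240.86975760237368] [[ 0.9908 -0.1349 -0.01   -0.5673]
 [ 0.1086  0.7495  0.653  -0.0881]
 [-0.0806 -0.6481  0.7573 -0.9503]
 [ 0.      0.      0.      1.    ]] ['pixels', 'fx', 'fy', 'cx', 'cy', 'extrinsics']
top [464.13514038894886, 464.13514038894886, 320.50988268315035, 251.92583888834227] [[ 0.0151 -0.9999  0.0025 -0.0561]
 [ 0.9961  0.0153  0.0869 -0.5843]
 [-0.0869  0.0012  0.9962 -1.1158]
 [ 0.      0.      0.      1.    ]] ['pixels', 'fx', 'fy', 'cx', 'cy', 'extrinsics']
```

View pics/side0.png

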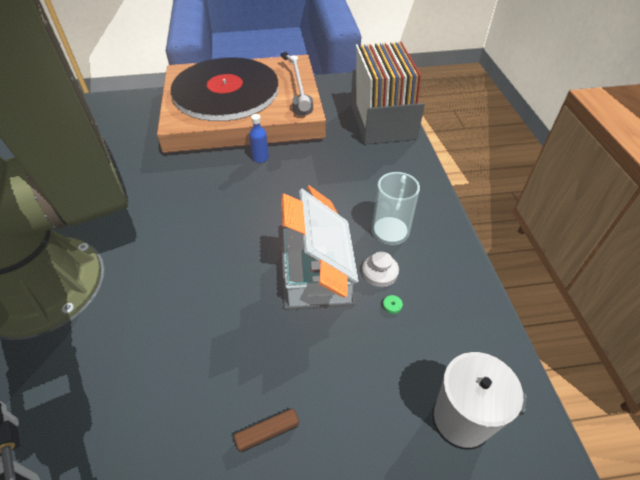

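View pics/top0.png

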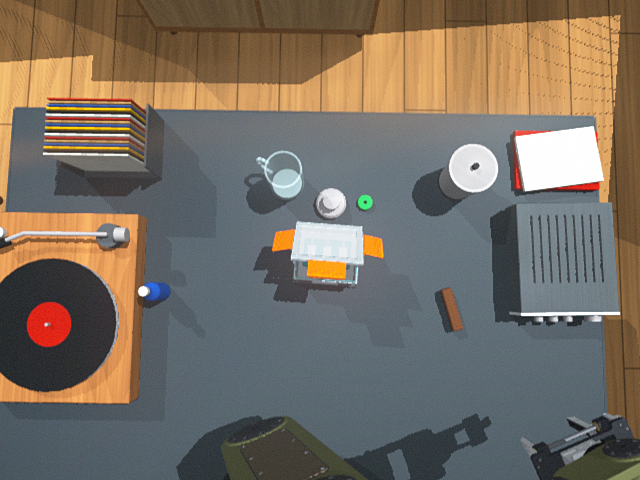

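```bash
python3 - <<'E'
import cv2
a=cv2.imread("pics/top0.png")[205:305,255:400]; b=cv2.imread("pics/side0.png")[175:320,265:370]
cv2.imwrite("pics/tz.png",cv2.resize(a,None,fx=5.5,fy=5.5,interpolation=cv2.INTER_CUBIC))
cv2.imwrite("pics/sz.png",cv2.resize(b,None,fx=4.1,fy=4.1,interpolation=cv2.INTER_CUBIC))
E
```

```text
(no output)
```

View pics/tz.png

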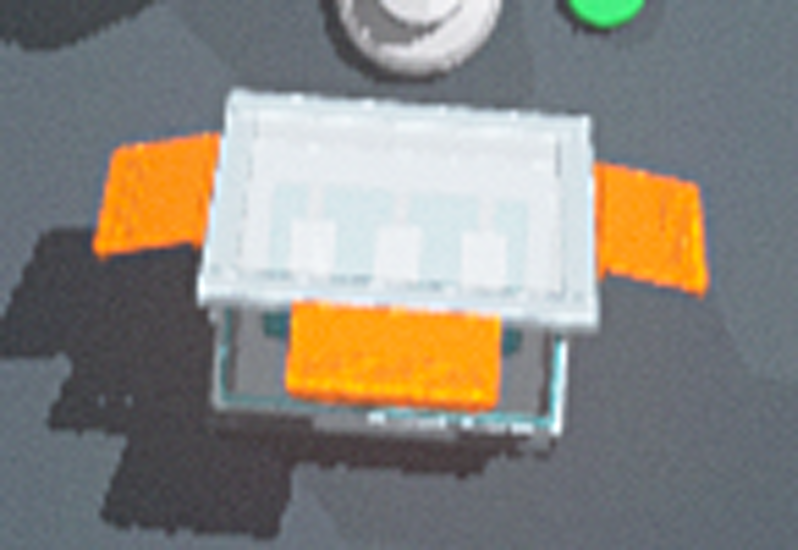

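View pics/sz.png

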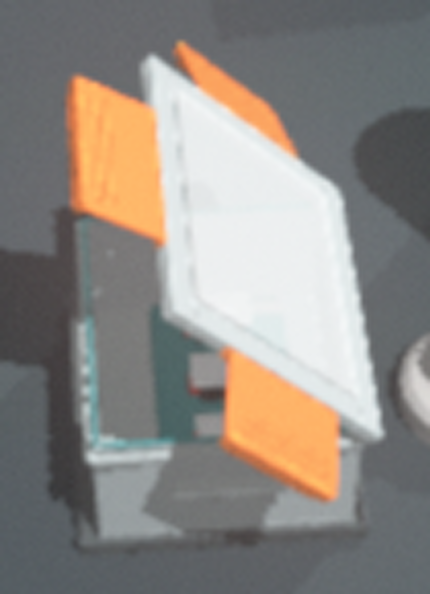

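```bash
cat > h.py <<'E'
import numpy as np,cv2
np.set_printoptions(precision=4,suppress=True)
K={"side":(453.708,311.006,240.870),"top":(464.135,320.510,251.926)}
E={"side":np.array([[0.9908,-0.1349,-0.01,-0.5673],[0.1086,0.7495,0.653,-0.0881],[-0.0806,-0.6481,0.7573,-0.9503],[0,0,0,1]]),
"top":np.array([[0.0151,-0.9999,0.0025,-0.0561],[0.9961,0.0153,0.0869,-0.5843],[-0.0869,0.0012,0.9962,-1.1158],[0,0,0,1]])}
def ray(n,u,v):
    f,cx,cy=K[n];R=E[n][:3,:3];t=E[n][:3,3]
    d=np.array([(u-cx)/f,-(v-cy)/f,-1.]);o=-R.T@t;d=R.T@d
    return o,d/np.linalg.norm(d)
def plane(n,u,v,z):
    o,d=ray(n,u,v);return o+d*(z-o[2])/d[2]
def tri(pt,ps):
    o1,d1=ray("top",*pt);o2,d2=ray("side",*ps)
    A=np.stack([d1,-d2],1);s=np.linalg.lstsq(A,o2-o1,rcond=None)[0]
    a=o1+s[0]*d1;b=o2+s[1]*d2
    return (a+b)/2,np.linalg.norm(a-b)
def proj(n,p):
    f,cx,cy=K[n];q=E[n]@np.append(p,1);return np.array([cx+f*q[0]/-q[2],cy-f*q[1]/-q[2]])
E
python3 - <<'E'
from h import *
T=lambda u,v:(255+u/5.5,205+v/5.5); S=lambda u,v:(265+u/4.1,175+v/4.1)
for n,t,s in [("lid RL",(232,92),(338,190)),("lid RR",(592,117),(378,437)),("lid FR",(598,328),(170,312)),("lid FL",(202,300),(150,57)),("rim FR",(562,428),(90,458)),("rim FL",(218,405),(80,215))]:
    print(n,*tri(T(*t),S(*s)))
for s in [(82,545),(362,540)]: print(plane("side",*S(*s),0.0),plane("side",*S(*s),0.009))
for t in [(562,428),(218,405)]: print(plane("top",*T(*t),0.077))
# bystanders at ground
print("brush",plane("top",452,310,0.03),"cleaner",plane("side",260,160,0),"stein",plane("top",286,186,0),"clamp",plane("top",330,207,0.02),"adapter",plane("top",365,202,0.012))
print('cam centers',ray("side",0,0)[0],ray("top",0,0)[0])
E
```

```text
lid RL [0.6512 0.0089 0.0788] 0.00043690278848313363
lid RR [ 0.6417 -0.1454  0.0786] 0.0019052884135982238
lid FR [ 0.5469 -0.1393  0.1771] 0.0014520097883637566
lid FL [0.5563 0.0138 0.1785] 0.003473015059373734
rim FR [ 0.5096 -0.1342  0.0727] 3.6632380812615455e-05
rim FL [0.5183 0.0123 0.077 ] 0.002448732196927262
[ 0.5021 -0.1335  0.    ] [ 0.502  -0.1393  0.009 ]
[ 0.6372 -0.1499  0.    ] [ 0.6356 -0.1555  0.009 ]
[ 0.5095 -0.1338  0.077 ]
[0.5171 0.0124 0.077 ]
brush [ 0.4483 -0.3681  0.03  ] cleaner [0.4813 0.3345 0.    ] stein [0.7544 0.0432 0.    ] clamp [ 0.6983 -0.0691  0.02  ] adapter [ 0.7139 -0.1571  0.012 ]
cam centers [ 0.4951 -0.6264  0.7715] [ 0.4859 -0.0458  1.1625]
```

```bash
python3 - <<'E'
from h import *
from scipy.spatial.transform import Rotation as Ro
print(Ro.from_euler("xyz",[-1.6263,1.5697,1.9182]).as_matrix())
T=lambda u,v:(255+u/5.5,205+v/5.5); S=lambda u,v:(265+u/4.1,175+v/4.1)
c=np.array([0.577,-0.0645,0]);y=np.radians(-3.5);R=np.array([[np.cos(y),-np.sin(y),0],[np.sin(y),np.cos(y),0],[0,0,1]])
for n,t,s in [("front footR",(497,410),(72,208)),("front footL",(287,392),(72,80)),("front hingeL",(300,303),(155,110)),("right footfront",(705,295),(222,445)),("right foot rear",(695,185),(335,500)),("right hinge front",(600,275),(228,355)),("left foot front",(97,252),(178,43)),("left foot rear",(112,150),(270,105)),("RL",(232,92),(338,190)),("RR",(592,117),(378,437)),("lid FR",(598,328),(170,312)),("lid FL",(202,300),(150,57))]:
    p,e=tri(T(*t),S(*s)); print(n,p,"tray:",R.T@(p-c),e)
E
```

```text
[[-0.0004  0.3921 -0.9199]
 [ 0.001  -0.9199 -0.3921]
 [-1.     -0.0011 -0.0001]]
front footR [ 0.5127 -0.0991  0.203 ] tray: [-0.0621 -0.0385  0.203 ] 0.0009966393406848624
front footL [ 0.5191 -0.0202  0.201 ] tray: [-0.0605  0.0407  0.201 ] 0.0007374383786290956
front hingeL [ 0.5548 -0.0241  0.181 ] tray: [-0.0247  0.039   0.181 ] 0.0019384976107416393
right footfront [ 0.5624 -0.1853  0.1435] tray: [-0.0072 -0.1214  0.1435] 0.0005903238741722486
right foot rear [ 0.612  -0.1874  0.0957] tray: [ 0.0424 -0.1206  0.0957] 1.2216366150568237e-05
right hinge front [ 0.5703 -0.1428  0.1483] tray: [-0.0019 -0.0785  0.1483] 0.0024481851793511037
left foot front [0.5761 0.0583 0.1449] tray: [-0.0084  0.1225  0.1449] 0.0011160209736075352
left foot rear [0.6236 0.0581 0.0956] tray: [0.039  0.1252 0.0956] 0.001023212707948714
RL [0.6512 0.0089 0.0788] tray: [0.0696 0.0778 0.0788] 0.00043690278848313363
RR [ 0.6417 -0.1454  0.0786] tray: [ 0.0695 -0.0768  0.0786] 0.0019052884135982238
lid FR [ 0.5469 -0.1393  0.1771] tray: [-0.0255 -0.0765  0.1771] 0.0014520097883637566
lid FL [0.5563 0.0138 0.1785] tray: [-0.0255  0.0769  0.1785] 0.003473015059373734
```

>>> step_arm([
  [[-0.025,0,0,8.87,0,0],[-0.03,0,0,8.87,0,0],[-0.03,0,0,8.87,0,0],[0,-0.03,-0.02,0,0,0],[0,-0.045,-0.031,0,0,0],[0,-0.045,-0.031,0,0,0],[0,-0.045,-0.031,0,0,0],[0,-0.045,-0.031,0,0,0],[0,-0.045,-0.031,0,0,0],[0,-0.045,-0.031,0,0,0],[0,-0.045,-0.031,0,0,0],[0,-0.045,-0.031,0,0,0]],
], fingers=0)

```text
time_s: 1.6
ee_pos: [0.5079, -0.1316, 0.2635]
eef_rot: [-0.202, 1.57, 2.878]
force: [1.2, -0.8, 0.6]
grip_width: 0.0006
```

>>> step_arm([
  [[0,-0.036,-0.026,0,0,0],[0,-0.035,-0.026,0,0,0],[0.03,0,0,0,0,0],[0.03,0,0,0,0,0],[0,0,0,0,0,0]],
])

```text
time_s: 2.22
ee_pos: [0.5624, -0.0653, 0.2017]
eef_rot: [-0.126, 1.566, 2.954]
force: [-0.2, -1.1, 0.6]
grip_width: 0.0007
```

```bash
cat > st.py <<'E'
from h import *
from station import get_obs,camera
from scipy.spatial.transform import Rotation as Ro
C=np.array([0.577,-0.0645,0]);yw=np.radians(-3.5);RT=Ro.from_euler("z",yw).as_matrix()
def st():
    o=get_obs();print("t",o["time_s"],"tray",RT.T@(np.array(o["ee_pos"])-C),"Ftray",RT.T@np.array(o["force"]));print(RT.T@Ro.from_euler("xyz",o["eef_rot"]).as_matrix());return o
def pic(tag):
    for n,(a,b,c,d,s) in {"side":(160,340,240,400,3.3),"top":(190,320,240,410,3.5)}.items():
        im=camera(n)["pixels"][:,:,::-1];cv2.imwrite(f"pics/{n}_{tag}_full.png",im)
        cv2.imwrite(f"pics/{n}_{tag}.png",cv2.resize(im[a:b,c:d],None,fx=s,fy=s,interpolation=cv2.INTER_CUBIC))
E
python3 -c "
from st import *
st();pic('a')"
```

```text
t 2.225 tray [-0.0145 -0.0017  0.2017] Ftray [-0.0809 -1.1536  0.6314]
[[-0.0043 -0.0004 -1.    ]
 [ 0.0006 -1.      0.0004]
 [-1.     -0.0005  0.0043]]
```

View pics/side_a.png

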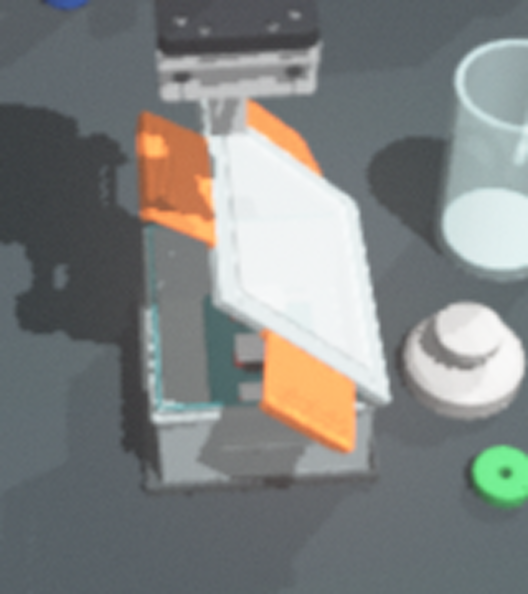

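>>> step_arm([
  [[0.008,0,-0.001,0,0,0],[0.008,0,-0.001,0,0,0],[0.006,0,0,0,0,0],[0.005,0,0.0045,0,0,0],[0.005,0,0.005,0,0,0]],
])

```text
time_s: 2.95
ee_pos: [0.5555, -0.0651, 0.1713]
eef_rot: [0.112, 1.571, -3.091]
force: [0.5, -0.1, 0.5]
grip_width: 0.0006
```

```bash
python3 -c "
from st import *
st()"
```

```text
t 2.95 tray [-0.0214 -0.0019  0.1713] Ftray [ 0.5073 -0.0989  0.5287]
[[-0.0001 -0.0006 -1.    ]
 [-0.     -1.      0.0006]
 [-1.      0.      0.0001]]
```

>>> step_arm([
  [[0.006,0,0.004,0,0,0],[0.006,0,0.0035,0,0,0],[0.005,0,0.0035,0,0,0],[0.005,0,0.003,0,0,0],[0,0,0,0,0,0]],
])

```text
time_s: 3.58
ee_pos: [0.5416, -0.0642, 0.1493]
eef_rot: [-0.174, 1.57, 2.906]
force: [0.0, 0.3, 0.7]
grip_width: 0.0006
```

```bash
python3 -c "
from st import *
st();pic('b')"
```

```text
t 3.575 tray [-0.0353 -0.0019  0.1493] Ftray [-0.0101  0.2741  0.7096]
[[-0.0005 -0.0006 -1.    ]
 [ 0.0001 -1.      0.0006]
 [-1.     -0.0001  0.0005]]
```

View pics/side_b.png

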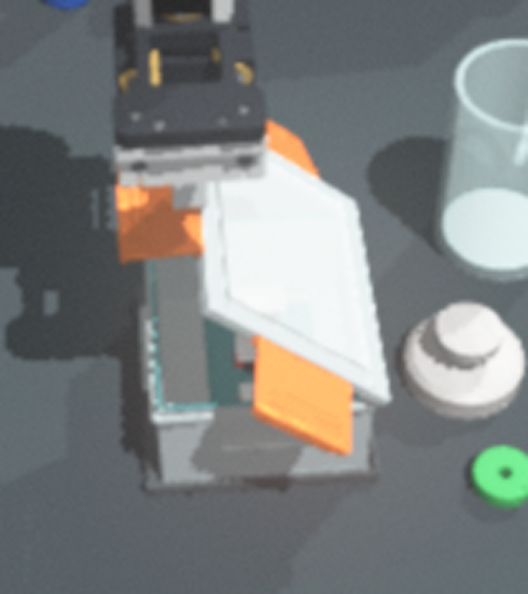

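```bash
python3 -c "
from st import *
o=st()
for dx in(-.008,0,.008):
  p=np.array(o['ee_pos'])+RT@[dx,0,0]
  u=proj('side',p);print((u-[240,160])*3.3, (proj('top',p)-[240,190])*3.5)
# lid front right corner
print(tri((240+0,190),(240,160))[1])
"
```

```text
t 3.675 tray [-0.0349 -0.0019  0.1496] Ftray [ 0.1784 -0.3495  0.5548]
[[ 0.0002 -0.0005 -1.    ]
 [ 0.     -1.      0.0005]
 [-1.     -0.     -0.0002]]
[178.8667 231.5614] [307.5791 281.377 ]
[193.1232 230.681 ] [308.537  268.6019]
[207.3686 229.8012] [309.4935 255.8442]
0.2436574548364193
```

View pics/top_b.png

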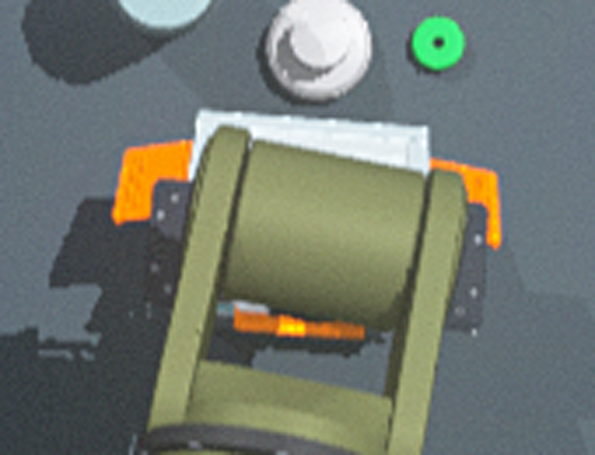

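```bash
python3 -c "
from st import *
for tag,tr in (('a',[-.0145,-.0017,.2017]),('b',[-.0349,-.0019,.1496])):
  im=cv2.imread(f'pics/side_{tag}_full.png')[170:270,260:360]
  im=cv2.resize(im,None,fx=6,fy=6,interpolation=cv2.INTER_CUBIC)
  for dx in(-.008,.008):
   for dy in (-.0125,.0125):
    u=(proj('side',C+RT@(np.array(tr)+[dx,dy,0]))-[260,170])*6
    cv2.circle(im,tuple(int(round(x)) for x in u),3,(0,0,255),-1)
  cv2.imwrite(f'pics/z_{tag}.png',im)
"
```

```text
(no output)
```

View pics/z_a.png

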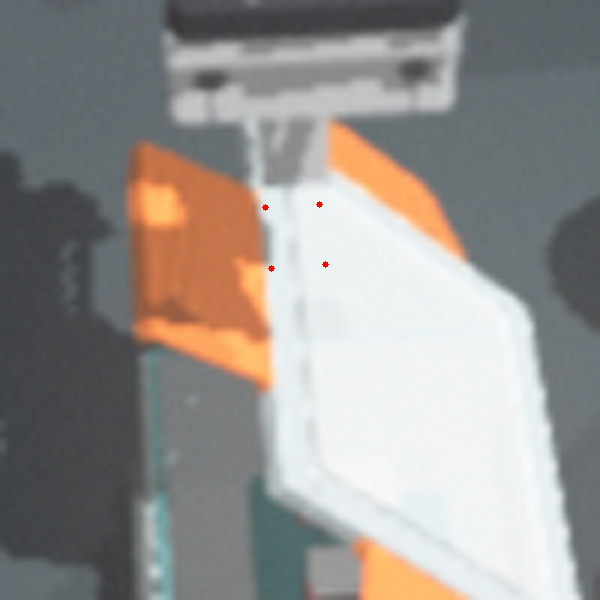

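View pics/z_b.png

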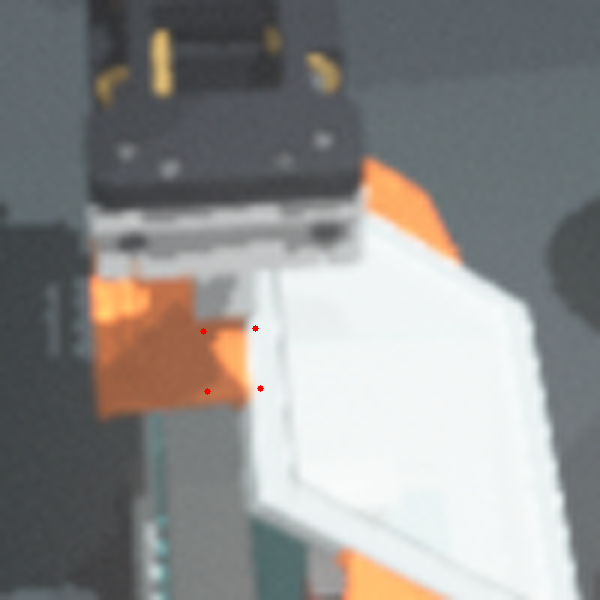

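```bash
python3 -c "
from st import *
p=np.array([0.2155,-0.5057,0.1781]);jd=np.array([.392,-.92,0])
for n in('side','top'):
  print(n,[proj(n,p+s*jd) for s in(-.047,0,.047)])
im=cv2.imread('pics/top0.png')[390:480,500:640]
for s in(-.047,.047):
  u=(proj('top',p+s*jd)-[500,390])
  print(u)
im=cv2.resize(im,None,fx=5,fy=5,interpolation=cv2.INTER_CUBIC)
for s in(-.047,.047):
  u=(proj('top',p+s*jd)-[500,390])*5
  cv2.circle(im,tuple(int(x) for x in u),4,(0,0,255),-1)
cv2.imwrite('pics/g0.png',im)
"
```

```text
side [array([ 45.2004, 494.368 ]), array([ 52.872, 535.005]), array([ 61.3946, 580.1495])]
top [array([519.423 , 436.2053]), array([540.1678, 427.3139]), array([560.8411, 418.4531])]
[19.423  46.2053]
[60.8411 28.4531]
```

View pics/g0.png

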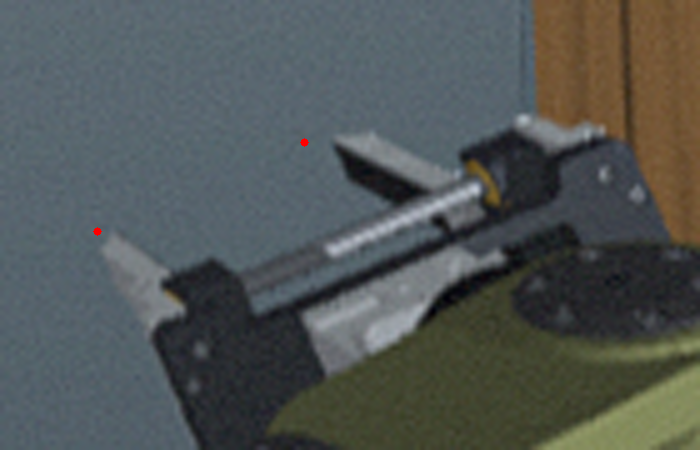

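```bash
python3 -c "
from st import *
tr=np.array([-.0349,-.0019,.1496])
for hz in(0,.02,.04,.097,.12):
  print(hz,[ (proj('side',C+RT@(tr+[dx,dy,hz]))-[260,170])*6 for dx in(-.0375,.0375) for dy in (-.0885,0,)])
"
python3 - <<'E'
import cv2
im=cv2.imread('pics/side_b_full.png')
cv2.imwrite('pics/bz.png',cv2.resize(im[60:300,180:420],None,fx=2.5,fy=2.5,interpolation=cv2.INTER_CUBIC))
E
```

```text
0 [array([117.8958, 595.7638]), array([109.521 , 366.9111]), array([378.6862, 578.7597]), array([352.445 , 351.9088])]
0.02 [array([113.4573, 552.6484]), array([105.2397, 322.6053]), array([379.4102, 535.4811]), array([352.637 , 307.4922])]
0.04 [array([108.8395, 507.7906]), array([100.7976, 276.6367]), array([380.1635, 490.4606]), array([352.8362, 261.4152])]
0.097 [array([ 94.5921, 369.3921]), array([ 87.1716, 135.6279]), array([382.4866, 351.6058]), array([353.4469, 120.1134])]
0.12 [array([ 88.3377, 308.6363]), array([81.2273, 74.1127]), array([383.5061, 290.6715]), array([353.7132,  58.4894])]
```

View pics/bz.png

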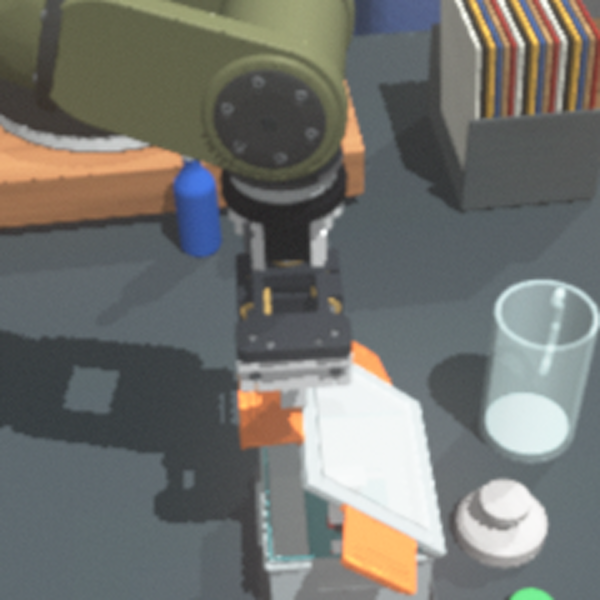

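>>> step_arm([
  [[-0.03,0,-0.003,0,0,0],[-0.04,0,0.0,0,0,0],[0,0,0.04,0,0,0],[0,0,0.05,0,0,0],[0.03,0,0.02,0,0,0],[0.045,0,0,0,0,0],[0.045,0,0,0,0,0],[0.04,0,0,0,0,0],[0.015,0,0,0,0,0],[0,0,0,0,0,0]],
])

```text
time_s: 4.92
ee_pos: [0.4352, -0.0576, 0.0447]
eef_rot: [-0.18, 1.57, 2.9]
force: [-0.1, -0.3, 0.4]
grip_width: 0.0007
```

```bash
python3 -c "
from st import *
o=st();pic('c')
im=cv2.imread('pics/side_c_full.png');
p=np.array(o['ee_pos']);print([proj('side',p+[0,0,h]) for h in(0,.03,.06)])
im=cv2.resize(im[100:340,160:400],None,fx=2.5,fy=2.5,interpolation=cv2.INTER_CUBIC)
for h in(0,.03): cv2.circle(im,tuple(int(x) for x in (proj('side',p+[0,0,h])-[160,100])*2.5),2,(0,0,255),-1)
cv2.imwrite('pics/cz.png',im)
"
```

```text
t 4.925 tray [-0.142  -0.0018  0.0447] Ftray [-0.0797 -0.3328  0.422 ]
[[-0.0008 -0.0005 -1.    ]
 [ 0.0001 -1.      0.0005]
 [-1.     -0.0001  0.0008]]
[array([247.0939, 268.0893]), array([245.3124, 258.8124]), array([243.4377, 249.0503])]
```

View pics/cz.png

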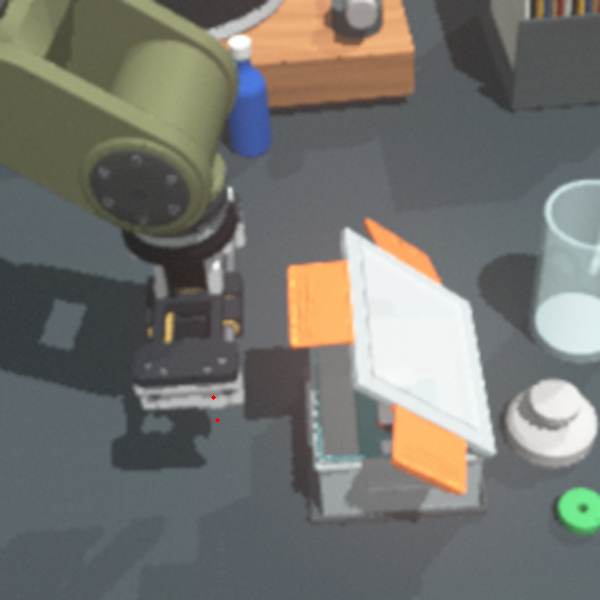

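```bash
python3 -c "
from st import *
p=np.array([0.4352,-.0576,.0447])
for hz in(.097,.127):
 for dx in(-.0375,.0375):
  for dy in (-.0885,.0885): print(hz,dx,dy,(proj('side',p+RT@[dx,dy,hz])-[160,100])*2.5)
im=cv2.imread('pics/side_c_full.png')[190:290,190:290]
cv2.imwrite('pics/cz2.png',cv2.resize(im,None,fx=6,fy=6,interpolation=cv2.INTER_CUBIC))
"
```

```text
0.097 -0.0375 -0.0885 [144.4519 440.1586]
0.097 -0.0375 0.0885 [157.831  259.8966]
0.097 0.0375 -0.0885 [253.4849 433.0227]
0.097 0.0375 0.0885 [252.8408 254.2897]
0.127 -0.0375 -0.0885 [137.0254 413.5093]
0.127 -0.0375 0.0885 [151.7323 232.0796]
0.127 0.0375 -0.0885 [249.3396 406.2679]
0.127 0.0375 0.0885 [249.224  226.4247]
```

View pics/cz2.png

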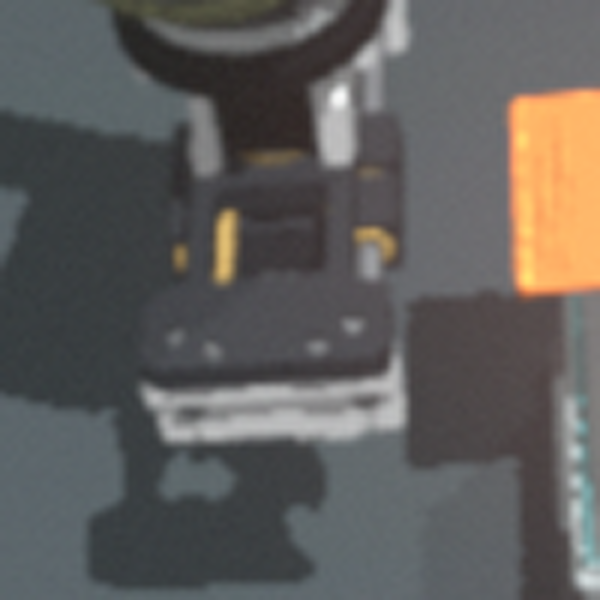

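View pics/top_c_full.png

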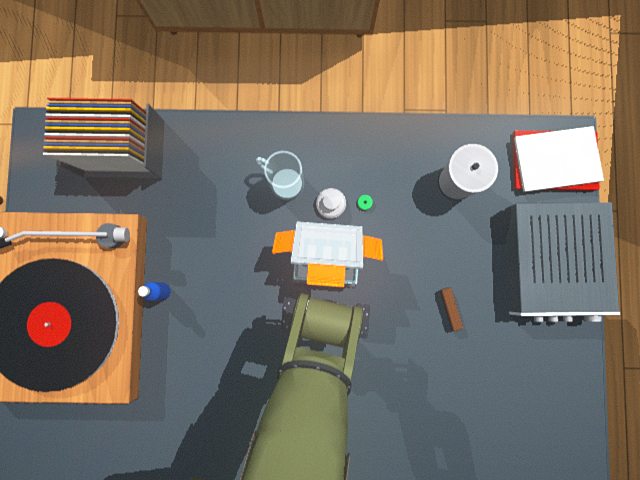

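>>> step_arm([
  [[0.015,0,0,0,0,0],[0.012,0,0,0,0,0],[0.006,0,0,0,0,0],[0.004,0,0,0,0,0],[0.002,0,0,0,0,0],[0.001,0,0,0,0,0],[0.001,0,0,0,0,0],[0.001,0,0,0,0,0],[0,0,0,0,0,0]],
])

```text
time_s: 6.15
ee_pos: [0.4351, -0.0576, 0.0026]
eef_rot: [2.58, 1.571, -0.623]
force: [-0.4, -0.3, 0.6]
grip_width: 0.0005
```

```bash
python3 -c "
from st import *
p=np.array([0.4352,-.0576,.0447])
for hz in(.097,.127):
 for dx in(-.0375,.0375):
  for dy in (-.0885,.0885): print(hz,dx,dy,proj('top',p+RT@[dx,dy,hz]))
"
python3 - <<'E'
import cv2
im=cv2.imread('pics/top_c_full.png')[270:370,260:390]
cv2.imwrite('pics/ct.png',cv2.resize(im,None,fx=6,fy=6,interpolation=cv2.INTER_CUBIC))
E
```

```text
0.097 -0.0375 -0.0885 [363.6662 336.2725]
0.097 -0.0375 0.0885 [282.5021 330.0211]
0.097 0.0375 -0.0885 [365.9988 301.6795]
0.097 0.0375 0.0885 [285.353 295.493]
0.127 -0.0375 -0.0885 [365.0192 337.6114]
0.127 -0.0375 0.0885 [281.3782 331.1683]
0.127 0.0375 -0.0885 [367.4136 301.9605]
0.127 0.0375 0.0885 [284.323  295.5863]
```

View pics/ct.png

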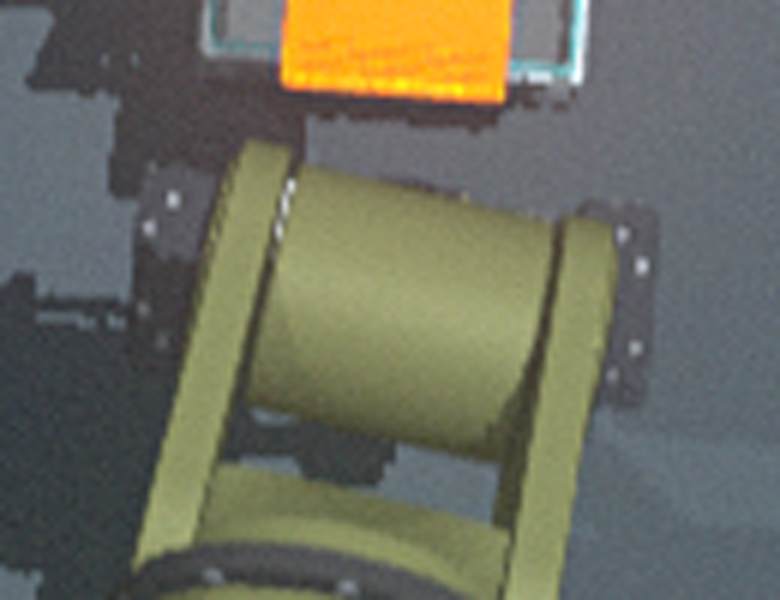

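>>> step_arm([
  [[0.001,0,0,0,0,0],[0.001,0,0,0,0,0],[0.001,0,0,0,0,0],[0.001,0,0,0,0,0],[0,0,0,0,0,0]],
])

```text
time_s: 6.78
ee_pos: [0.4351, -0.0576, -0.0014]
eef_rot: [-0.013, 1.571, 3.067]
force: [0.0, -0.0, -1.1]
grip_width: 0.0007
```

```bash
python3 -c "
from st import *
o=st();pic('d')
im=cv2.imread('pics/side_d_full.png')[190:310,190:310]
cv2.imwrite('pics/dz2.png',cv2.resize(im,None,fx=5,fy=5,interpolation=cv2.INTER_CUBIC))
print((proj('side',np.array(o['ee_pos']))-190)*5)
"
```

```text
t 6.775 tray [-0.1421 -0.0018 -0.0014] Ftray [ 0.041  -0.0162 -1.1356]
[[-0.0002 -0.0005 -1.    ]
 [ 0.     -1.      0.0005]
 [-1.     -0.      0.0002]]
[298.0409 457.5208]
```

View pics/dz2.png

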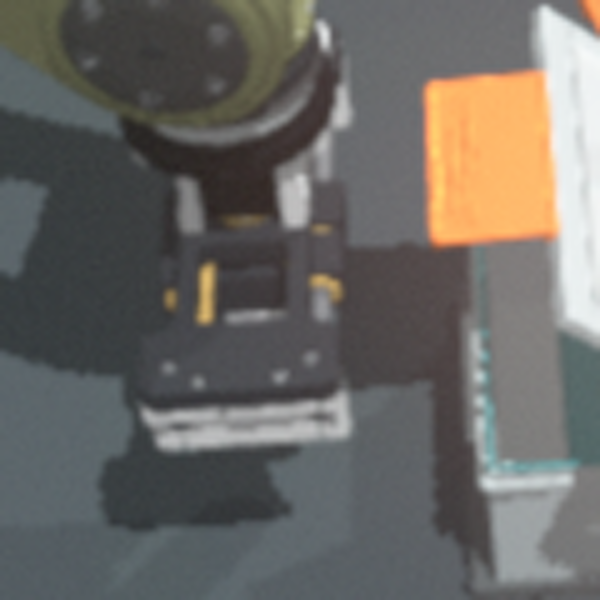

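>>> step_arm([
  [[0.003,0,0,0,0,0],[0.003,0,0,0,0,0],[0.003,0,0,0,0,0],[0.003,0,0,0,0,0],[0.002,0,0,0,0,0],[0.002,0,0,0,0,0],[0.001,0,0,0,0,0],[0,0,0,0,0,0]],
])

```text
time_s: 7.88
ee_pos: [0.4351, -0.0576, -0.0184]
eef_rot: [-0.256, 1.571, 2.824]
force: [0.4, -0.1, -0.9]
grip_width: 0.0003
```

>>> step_arm([
  [[0.002,0,0,0,0,0],[0.002,0,0,0,0,0],[0.001,0,0,0,0,0],[0.001,0,0,0,0,0],[0,0,0,0,0,0]],
])

```text
time_s: 8.5
ee_pos: [0.4351, -0.0576, -0.0244]
eef_rot: [-0.252, 1.571, 2.828]
force: [0.4, -0.3, -0.3]
grip_width: 0.0006
```

>>> step_arm([
  [[0.001,0,0,0,0,0],[0.001,0,0,0,0,0],[0.001,0,0,0,0,0],[0,0,0,0,0,0]],
])

```text
time_s: 9.0
ee_pos: [0.4352, -0.0577, -0.0266]
eef_rot: [2.649, 1.571, -0.554]
force: [-5.7, -0.2, 16.7]
grip_width: 0.0005
```

>>> step_arm([
  [[-0.02,0,0,0,0,0],[-0.05,0,0,0,0,0],[-0.06,0,0,0,0,0],[-0.06,0,0,0,0,0],[-0.03,0,0,0,0,0],[0,0,0,0,0,0]],
])

```text
time_s: 9.75
ee_pos: [0.4359, -0.0578, 0.1944]
eef_rot: [2.991, 1.567, -0.212]
force: [-0.2, -0.4, -0.4]
grip_width: 0.0004
```

```bash
python3 -c "
from st import *
o=st();pic('e')
for n,(a,b,c,d) in {'side':(175,320,265,370),'top':(205,305,255,400)}.items():
  im=cv2.imread(f'pics/{n}_e_full.png')[a:b,c:d];cv2.imwrite(f'pics/{n}_e.png',cv2.resize(im,None,fx=4.1 if n=='side' else 5.5,fy=4.1 if n=='side' else 5.5,interpolation=cv2.INTER_CUBIC))
"
```

```text
t 9.75 tray [-0.1412 -0.0019  0.1944] Ftray [-0.1623 -0.3806 -0.3874]
[[ 0.0039 -0.0005 -1.    ]
 [-0.0006 -1.      0.0005]
 [-1.      0.0006 -0.0039]]
```

View pics/side_e.png

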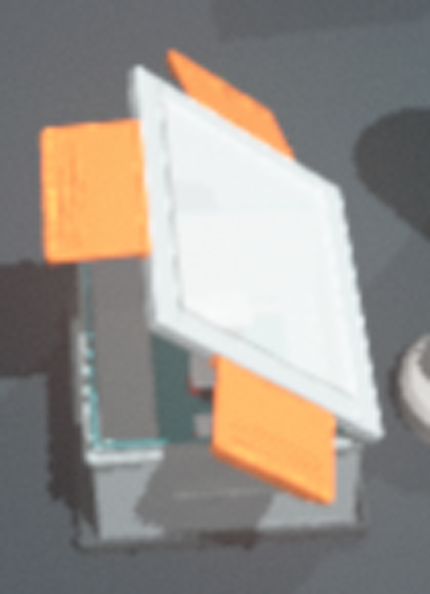

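View pics/top_e.png

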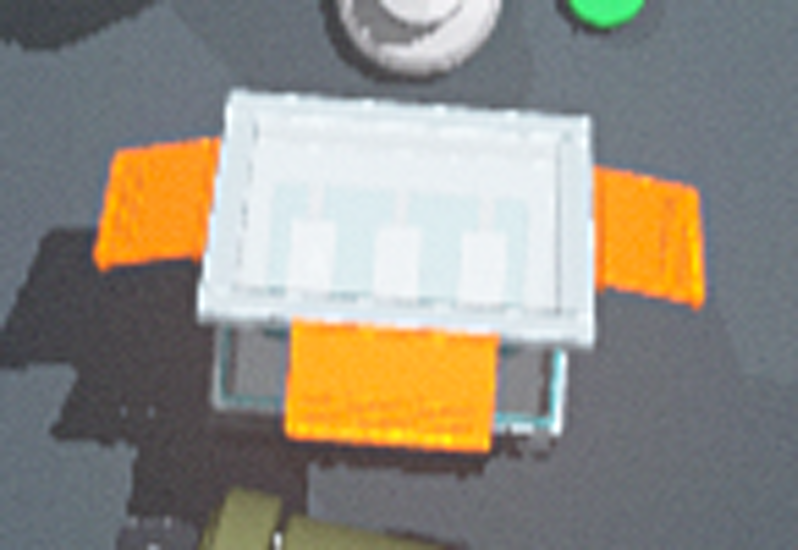

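>>> step_arm([
  [[0,-0.002,-0.04,0,0,0],[0,0,-0.045,0,0,0],[0,0,-0.04,0,0,0],[0.015,0,0,0,0,0],[0.01,0,0,0,0,0],[0,0,0,0,0,0]],
])

```text
time_s: 10.6
ee_pos: [0.5588, -0.0632, 0.1664]
eef_rot: [-0.108, 1.568, 2.972]
force: [-0.3, -0.1, 1.3]
grip_width: 0.0004
```

```bash
python3 -c "
from st import *
o=st();pic('f')
T=lambda u,v:(255+u/5.5,205+v/5.5); S=lambda u,v:(265+u/4.1,175+v/4.1)
for t,s in (((595,347),(155,330)),((202,318),(138,68))): p,e=tri(T(*t),S(*s));print(RT.T@(p-C),e)
"
```

```text
t 10.6 tray [-0.0183  0.0002  0.1664] Ftray [-0.306  -0.0965  1.3086]
[[-0.0023 -0.0006 -1.    ]
 [ 0.0003 -1.      0.0006]
 [-1.     -0.0003  0.0023]]
[-0.0321 -0.0768  0.1663] 0.0017375847739414074
[-0.0316  0.0768  0.1721] 0.00421974143407442
```

View pics/side_f.png

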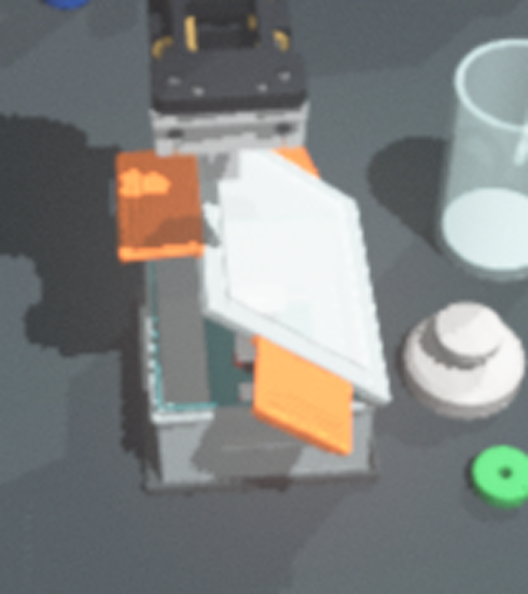

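>>> step_arm([
  [[0.01,0,0.001,0,0,0],[0.009,0,0.001,0,0,0],[0.005,0,0.002,0,0,0],[0.0045,0,0.0035,0,0,0],[0.0045,0,0.0035,0,0,0],[0.0045,0,0.0033,0,0,0],[0.0045,0,0.0032,0,0,0],[0,0,0,0,0,0]],
])

```text
time_s: 11.7
ee_pos: [0.5422, -0.0622, 0.1253]
eef_rot: [-0.118, 1.57, 2.962]
force: [0.1, -0.3, 0.0]
grip_width: 0.0006
```

```bash
python3 -c "
from st import *
o=st();pic('g')
"
```

```text
t 11.7 tray [-0.0349  0.0001  0.1253] Ftray [ 0.1452 -0.3347  0.0388]
[[-0.0007 -0.0006 -1.    ]
 [ 0.0001 -1.      0.0006]
 [-1.     -0.0001  0.0007]]
```

View pics/side_g.png

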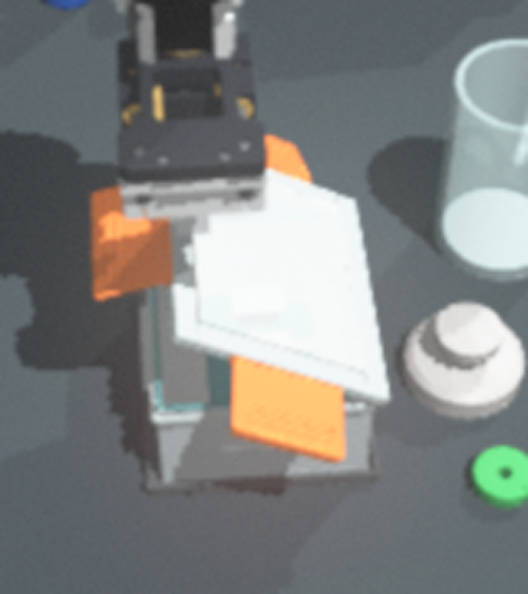

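>>> step_arm([
  [[0.006,0,0.003,0,0,0],[0.0065,0,0.003,0,0,0],[0.005,0,0.0023,0,0,0],[0.005,0,0.0022,0,0,0],[0.0053,0,0.002,0,0,0],[0.0052,0,0.002,0,0,0],[0.0054,0,0.0015,0,0,0],[0.0054,0,0.0012,0,0,0],[0.0055,0,0.001,0,0,0],[0,0,0,0,0,0]],
])

```text
time_s: 13.05
ee_pos: [0.5242, -0.0611, 0.0759]
eef_rot: [-0.147, 1.57, 2.933]
force: [0.2, -0.0, -0.1]
grip_width: 0.0004
```

```bash
python3 -c "
from st import *
o=st();pic('h')
"
```

```text
t 13.05 tray [-0.0529  0.0002  0.0759] Ftray [ 0.2048 -0.0211 -0.1388]
[[-0.0006 -0.0006 -1.    ]
 [ 0.0001 -1.      0.0006]
 [-1.     -0.0001  0.0006]]
```

View pics/side_h.png

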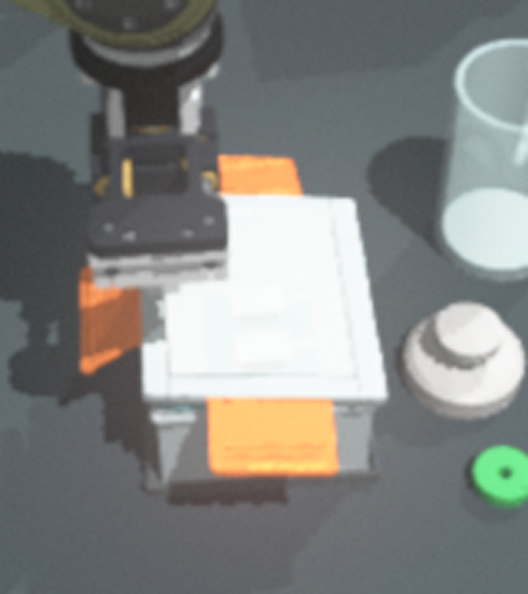

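>>> step_arm([
  [[0.005,0,0.001,0,0,0],[0.004,0,0.001,0,0,0],[0.003,0,0,0,0,0],[0.001,0,0,0,0,0],[0.001,0,0,0,0,0],[0.0005,0,0,0,0,0],[0,0,0,0,0,0]],
])

```text
time_s: 14.02
ee_pos: [0.5224, -0.061, 0.0619]
eef_rot: [0.613, 1.571, -2.59]
force: [-1.0, -0.8, 1.0]
grip_width: 0.0006
```

>>> step_arm([
  [[0.001,0,0,0,0,0],[0.0005,0,0,0,0,0],[0.0005,0,0,0,0,0],[0,0,0,0,0,0]],
])

```text
time_s: 14.52
ee_pos: [0.5224, -0.061, 0.0598]
eef_rot: [-2.555, 1.571, 0.525]
force: [-1.2, 0.6, 0.7]
grip_width: 0.0004
```

>>> step_arm([
  [[0.0005,0,0,0,0,0],[0.0005,0,0,0,0,0],[0,0,0,0,0,0]],
])

```text
time_s: 14.9
ee_pos: [0.5224, -0.061, 0.0588]
eef_rot: [-0.117, 1.571, 2.963]
force: [-0.4, 0.8, 0.2]
grip_width: 0.0007
```

>>> step_arm([
  [[0.0004,0,0,0,0,0],[0.0004,0,0,0,0,0],[0,0,0,0,0,0]],
])

```text
time_s: 15.28
ee_pos: [0.5224, -0.061, 0.0582]
eef_rot: [2.867, 1.571, -0.336]
force: [-1.7, 0.4, 3.3]
grip_width: 0.0006
```

>>> step_arm([
  [[0.0004,0,0,0,0,0],[0.0003,0,0,0,0,0],[0,0,0,0,0,0]],
])

```text
time_s: 15.65
ee_pos: [0.5224, -0.0611, 0.0579]
eef_rot: [2.723, 1.571, -0.481]
force: [-4.6, -0.2, 10.0]
grip_width: 0.0004
```

>>> step_arm([
  [[-0.01,0,0,0,0,0],[-0.03,0,0,0,0,0],[0,0,0.022,0,0,0],[0,0,0.021,0,0,0],[0,0,0,0,0,0]],
])

```text
time_s: 16.27
ee_pos: [0.4791, -0.0584, 0.0979]
eef_rot: [3.091, 1.57, -0.112]
force: [-0.9, -1.2, -0.9]
grip_width: 0.0005
```

```bash
python3 -c "
from st import *
o=st();pic('i')
"
```

```text
t 16.275 tray [-0.0981  0.0001  0.0979] Ftray [-0.8057 -1.223  -0.891 ]
[[ 0.0006 -0.0007 -1.    ]
 [-0.     -1.      0.0007]
 [-1.      0.     -0.0006]]
```

View pics/side_i.png

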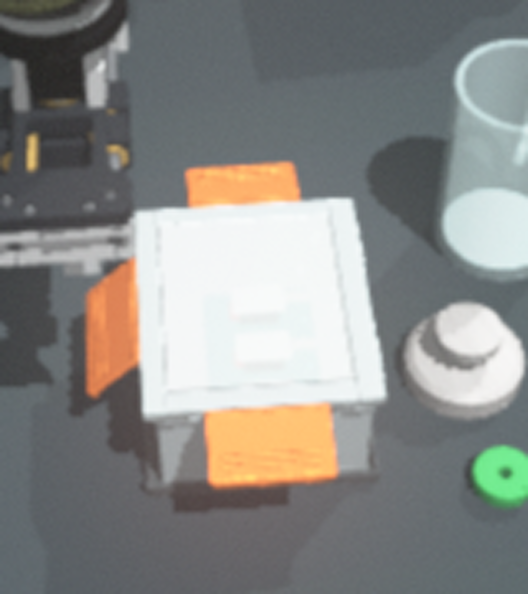

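View pics/top_i.png

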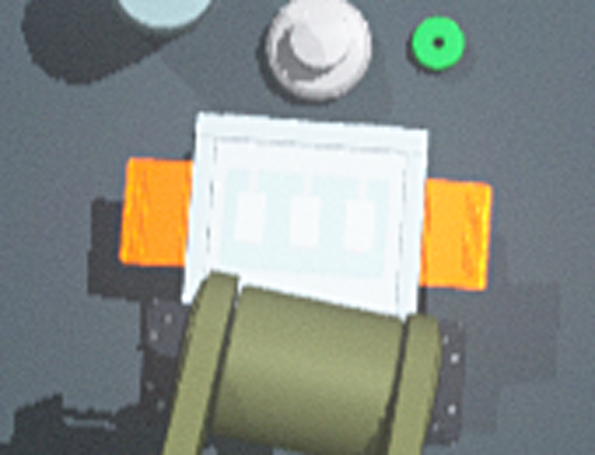

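```bash
python3 -c "
from st import *
for u,v in((183,303),(198,113),(428,128),(415,318)): print('top',RT.T@(plane('top',240+u/3.5,190+v/3.5,.085)-C))
for u,v in((143,409),(383,392),(352,198),(135,213)): print('side',RT.T@(plane('side',240+u/3.3,160+v/3.3,.085)-C))
for u,v in((85,290),(88,396)): print('foot',[RT.T@(plane('side',240+u/3.3,160+v/3.3,z)-C) for z in(.05,.06)])
"
```

```text
top [-0.0604  0.0784  0.085 ]
top [0.0671 0.0788 0.085 ]
top [ 0.0687 -0.0755  0.085 ]
top [-0.0586 -0.0756  0.085 ]
side [-0.0692 -0.0755  0.085 ]
side [ 0.0662 -0.0748  0.085 ]
side [0.0677 0.076  0.085 ]
side [-0.069   0.0746  0.085 ]
foot [array([-0.1035,  0.0438,  0.05  ]), array([-0.1028,  0.0353,  0.06  ])]
foot [array([-0.1025, -0.0385,  0.05  ]), array([-0.1017, -0.0458,  0.06  ])]
```

>>> step_arm([
  [[0.02,0,0,0,0,0],[0.02,0,0,0,0,0],[0.012,0,0,0,0,0],[0.008,0,0,0,0,0],[0.006,0,0,0,0,0],[0.005,0,0,0,0,0],[0.004,0,0,0,0,0],[0,0,0,0,0,0]],
])

```text
time_s: 17.38
ee_pos: [0.4794, -0.0584, 0.0222]
eef_rot: [-0.239, 1.571, 2.841]
force: [-0.2, -0.8, -0.2]
grip_width: 0.0004
```

```bash
python3 -c "
from st import *
o=st();pic('j')
"
```

```text
t 17.375 tray [-0.0978  0.0002  0.0222] Ftray [-0.1494 -0.77   -0.1504]
[[-0.0002 -0.0005 -1.    ]
 [ 0.0001 -1.      0.0005]
 [-1.     -0.0001  0.0002]]
```

View pics/side_j.png

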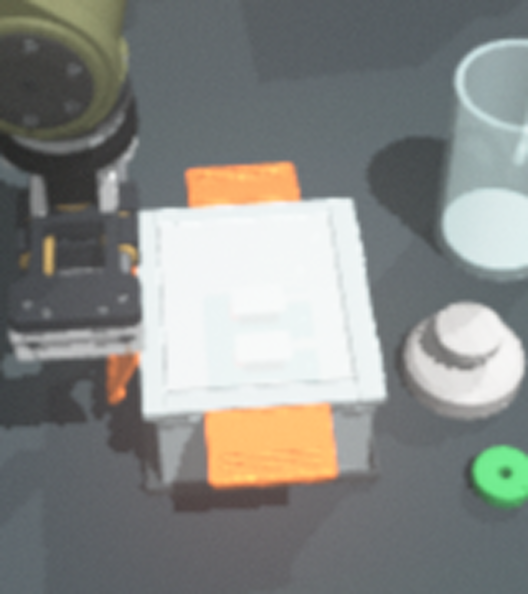

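>>> step_arm([
  [[0.002,0,-0.002,0,0,0],[0.002,0,-0.002,0,0,0],[0,0,-0.002,0,0,0],[0,0,-0.001,0,0,0],[0,0,-0.001,0,0,0],[0,0,0,0,0,0]],
])

```text
time_s: 18.23
ee_pos: [0.4875, -0.0589, 0.0184]
eef_rot: [-2.896, 1.571, 0.184]
force: [-0.2, -0.4, 0.5]
grip_width: 0.0005
```

>>> step_arm([
  [[0,0,-0.0007,0,0,0],[0,0,-0.0007,0,0,0],[0,0,-0.0006,0,0,0],[0,0,0,0,0,0]],
])

```text
time_s: 18.73
ee_pos: [0.4895, -0.059, 0.0183]
eef_rot: [-2.504, 1.571, 0.576]
force: [-0.2, 0.2, 0.3]
grip_width: 0.0003
```

>>> step_arm([
  [[0,0,-0.0005,0,0,0],[0,0,-0.0005,0,0,0],[0,0,-0.0005,0,0,0],[0,0,0,0,0,0]],
])

```text
time_s: 19.23
ee_pos: [0.4908, -0.0591, 0.0183]
eef_rot: [-0.129, 1.57, 2.951]
force: [-2.2, -0.3, -0.2]
grip_width: 0.0002
```

>>> step_arm([
  [[0,0,-0.0005,0,0,0],[0,0,-0.0005,0,0,0],[0,0,0,0,0,0]],
])

```text
time_s: 19.6
ee_pos: [0.4915, -0.0591, 0.0181]
eef_rot: [-0.073, 1.57, 3.007]
force: [-5.1, -0.5, 0.6]
grip_width: 0.0005
```

>>> step_arm([
  [[0,0,-0.0005,0,0,0],[0,0,-0.0005,0,0,0],[0,0,0,0,0,0]],
])

```text
time_s: 19.98
ee_pos: [0.4923, -0.0591, 0.018]
eef_rot: [-0.071, 1.569, 3.009]
force: [-5.8, -0.1, -1.1]
grip_width: 0.0003
```

>>> step_arm([
  [[0,0,-0.0005,0,0,0],[0,0,-0.0005,0,0,0],[0,0,0,0,0,0]],
])

```text
time_s: 20.35
ee_pos: [0.4944, -0.0593, 0.0185]
eef_rot: [3.06, 1.57, -0.143]
force: [-0.1, -0.1, 0.7]
grip_width: 0.0006
```

>>> step_arm([
  [[0,0,-0.0004,0,0,0],[0,0,-0.0004,0,0,0],[0,0,0,0,0,0]],
])

```text
time_s: 20.72
ee_pos: [0.4947, -0.0593, 0.0185]
eef_rot: [0.098, 1.571, -3.105]
force: [-5.4, -0.1, 4.2]
grip_width: 0.0008
```

>>> step_arm([
  [[0,0,-0.0003,0,0,0],[0,0,0,0,0,0]],
])

```text
time_s: 20.98
ee_pos: [0.4947, -0.0593, 0.0185]
eef_rot: [0.014, 1.57, 3.094]
force: [-6.9, 0.6, 4.6]
grip_width: 0.0008
```

>>> step_arm([
  [[0,0,-0.0004,0,0,0],[0,0,0,0,0,0],[0,0,0,0,0,0]],
])

```text
time_s: 21.35
ee_pos: [0.4947, -0.0593, 0.0185]
eef_rot: [-0.01, 1.569, 3.07]
force: [-9.9, 0.0, 7.3]
grip_width: 0.0005
```

>>> step_arm([
  [[0,0,0.004,0,0,0],[0,0,0.02,0,0,0],[-0.03,0,0.006,0,0,0],[-0.05,0,0,0,0,0],[0,0.03,-0.03,0,0,0],[0,0.04,-0.04,0,0,0],[0,0.03,-0.03,0,0,0],[0,0.012,-0.014,0,0,0],[0,0,0,0,0,0]],
])

```text
time_s: 22.48
ee_pos: [0.5727, -0.1769, 0.0979]
eef_rot: [3.135, 1.571, -0.069]
force: [-1.5, -0.0, 0.4]
grip_width: 0.0004
```

```bash
python3 -c "
from st import *
o=st();pic('k')
"
```

```text
t 22.475 tray [ 0.0026 -0.1125  0.0979] Ftray [-1.4638 -0.1139  0.4472]
[[ 0.0003 -0.0014 -1.    ]
 [-0.     -1.      0.0014]
 [-1.      0.     -0.0003]]
```

View pics/side_k.png

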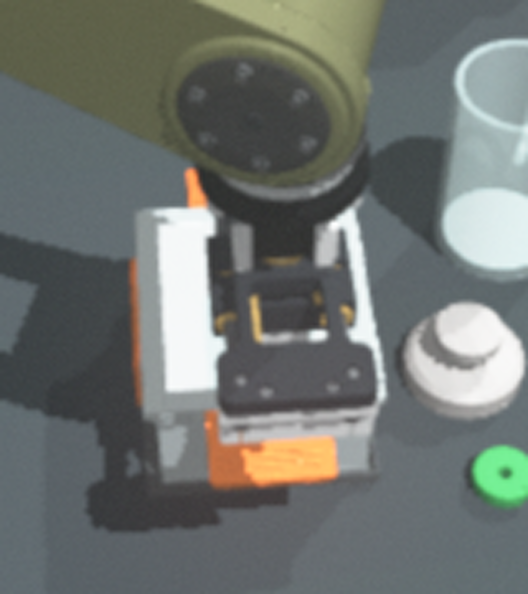

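View pics/top_k.png

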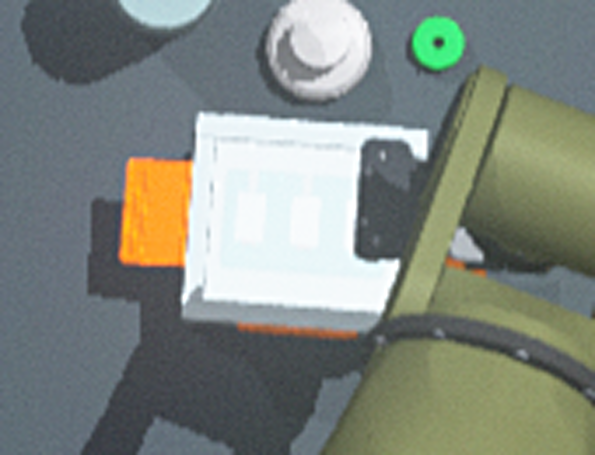

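>>> step_arm([
  [[0.016,0,0,0,0,0],[0.014,0,0,0,0,0],[0.01,0,0,0,0,0],[0.01,0,0,0,0,0],[0.008,0,0,0,0,0],[0.008,0,0,0,0,0],[0.005,0,0,0,0,0],[0.005,0,0,0,0,0],[0,0,0,0,0,0]],
])

```text
time_s: 23.7
ee_pos: [0.5722, -0.1763, 0.022]
eef_rot: [-0.344, 1.57, 2.736]
force: [0.8, -0.3, -0.4]
grip_width: 0.0005
```

```bash
python3 -c "
from st import *
o=st();pic('l')
"
```

```text
t 23.7 tray [ 0.0021 -0.1119  0.022 ] Ftray [ 0.7683 -0.2171 -0.4013]
[[-0.0005 -0.0006 -1.    ]
 [ 0.0002 -1.      0.0006]
 [-1.     -0.0002  0.0005]]
```

View pics/side_l.png

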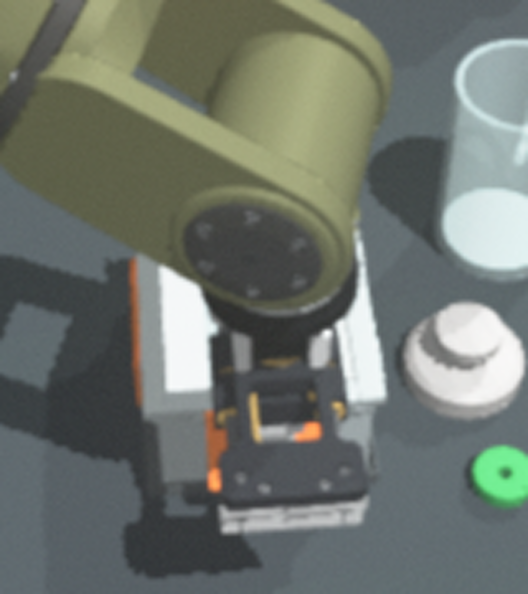

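>>> step_arm([
  [[0.002,-0.002,0,0,0,0],[0.002,-0.002,0,0,0,0],[0,-0.002,0,0,0,0],[0,-0.0015,0,0,0,0],[0,-0.001,0,0,0,0],[0,0,0,0,0,0]],
])

```text
time_s: 24.55
ee_pos: [0.5729, -0.1677, 0.0184]
eef_rot: [-1.381, 1.571, 1.699]
force: [0.2, 0.1, 0.4]
grip_width: 0.0002
```

Tray y ≈ -0.1033.

>>> step_arm([
  [[0,-0.0007,0,0,0,0],[0,-0.0007,0,0,0,0],[0,-0.0006,0,0,0,0],[0,0,0,0,0,0]],
])

```text
time_s: 25.05
ee_pos: [0.573, -0.1658, 0.0183]
eef_rot: [-0.597, 1.571, 2.483]
force: [-0.1, -0.8, -0.7]
grip_width: 0.0002
```

>>> step_arm([
  [[0,-0.0005,0,0,0,0],[0,-0.0005,0,0,0,0],[0,-0.0005,0,0,0,0],[0,0,0,0,0,0]],
])

```text
time_s: 25.55
ee_pos: [0.5731, -0.1643, 0.0184]
eef_rot: [-2.063, 1.571, 1.017]
force: [0.2, -0.2, 0.4]
grip_width: 0.0004
```

>>> step_arm([
  [[0,-0.0005,0,0,0,0],[0,-0.0005,0,0,0,0],[0,-0.0005,0,0,0,0],[0,0,0,0,0,0]],
])

```text
time_s: 26.05
ee_pos: [0.5732, -0.1628, 0.0184]
eef_rot: [-1.705, 1.571, 1.375]
force: [-0.4, 0.1, -0.5]
grip_width: 0.0007
```

>>> step_arm([
  [[0,-0.0005,0,0,0,0],[0,-0.0005,0,0,0,0],[0,-0.0005,0,0,0,0],[0,0,0,0,0,0]],
])

```text
time_s: 26.55
ee_pos: [0.5733, -0.1613, 0.0183]
eef_rot: [-0.679, 1.571, 2.401]
force: [-0.1, -0.3, -0.5]
grip_width: 0.0004
```

>>> step_arm([
  [[0,-0.0005,0,0,0,0],[0,-0.0005,0,0,0,0],[0,-0.0005,0,0,0,0],[0,0,0,0,0,0]],
])

```text
time_s: 27.05
ee_pos: [0.5734, -0.1601, 0.0184]
eef_rot: [1.893, 1.57, -1.311]
force: [-0.6, -4.9, -0.8]
grip_width: 0.0006
```

```bash
python3 -c "
from st import *
o=st();pic('m')
"
```

```text
t 27.05 tray [ 0.0022 -0.0957  0.0184] Ftray [-0.293  -4.8843 -0.7924]
[[ 0.0001 -0.0006 -1.    ]
 [-0.0004 -1.      0.0006]
 [-1.      0.0004 -0.0001]]
```

View pics/side_m.png

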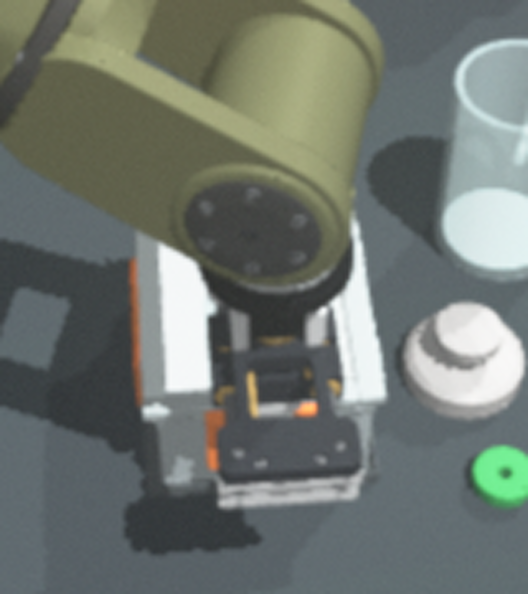

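>>> step_arm([
  [[0,-0.0005,0,0,0,0],[0,-0.0005,0,0,0,0],[0,0,0,0,0,0]],
])

```text
time_s: 27.52
ee_pos: [0.5734, -0.1594, 0.0183]
eef_rot: [1.659, 1.57, -1.545]
force: [-0.2, -7.6, -0.9]
grip_width: 0.0006
```

>>> step_arm([
  [[0,-0.0005,0,0,0,0],[0,-0.0005,0,0,0,0],[0,0,0,0,0,0]],
])

```text
time_s: 27.9
ee_pos: [0.5735, -0.1577, 0.0183]
eef_rot: [-1.22, 1.57, 1.86]
force: [-1.2, -2.0, -0.8]
grip_width: 0.0003
```

>>> step_arm([
  [[0,-0.0004,0,0,0,0],[0,-0.0004,0,0,0,0],[0,0,0,0,0,0]],
])

```text
time_s: 28.28
ee_pos: [0.5736, -0.1575, 0.0185]
eef_rot: [1.859, 1.57, -1.344]
force: [-0.8, -6.5, 0.3]
grip_width: 0.0007
```

>>> step_arm([
  [[0,-0.0004,0,0,0,0],[0,-0.0003,0,0,0,0],[0,0,0,0,0,0]],
])

```text
time_s: 28.65
ee_pos: [0.5736, -0.1573, 0.0186]
eef_rot: [1.914, 1.569, -1.29]
force: [-2.3, -9.3, 0.6]
grip_width: 0.0005
```

>>> step_arm([
  [[0,-0.0004,0,0,0,0],[0,-0.0003,0,0,0,0],[0,0,0,0,0,0]],
])

```text
time_s: 29.02
ee_pos: [0.5737, -0.1571, 0.0188]
eef_rot: [1.912, 1.569, -1.291]
force: [-2.1, -12.9, 0.9]
grip_width: 0.0003
```

>>> step_arm([
  [[0,0.004,0,0,0,0],[0,0.016,0,0,0,0],[-0.03,0,0,0,0,0],[-0.05,0,0,0,0,0],[0,-0.03,0,0,0,0],[0,-0.045,0,0,0,0],[0,-0.05,0,0,0,0],[0,-0.05,0,0,0,0],[0,-0.035,0,0,0,0],[0,-0.015,0,0,0,0],[0,0,0,0,0,0]],
])

```text
time_s: 30.4
ee_pos: [0.5864, 0.0488, 0.0983]
eef_rot: [-0.143, 1.571, 2.938]
force: [-0.7, -1.2, 0.7]
grip_width: 0.0004
```

```bash
python3 -c "
from st import *
o=st();pic('n')
"
```

```text
t 30.4 tray [0.0024 0.1136 0.0983] Ftray [-0.6004 -1.2875  0.7232]
[[-0.0001  0.0002 -1.    ]
 [ 0.     -1.     -0.0002]
 [-1.     -0.      0.0001]]
```

View pics/side_n.png

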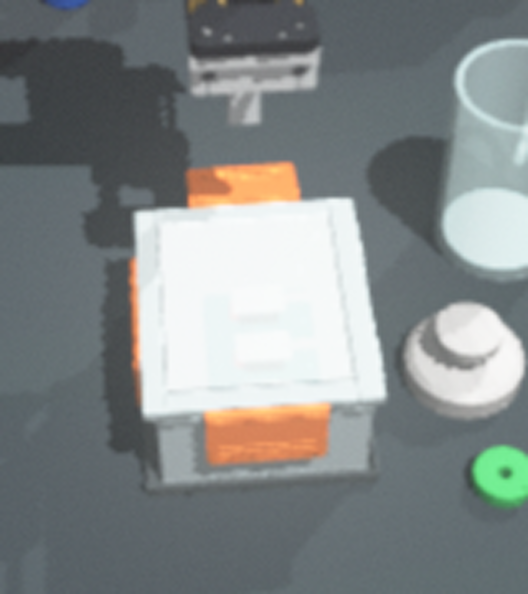

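View pics/top_n.png

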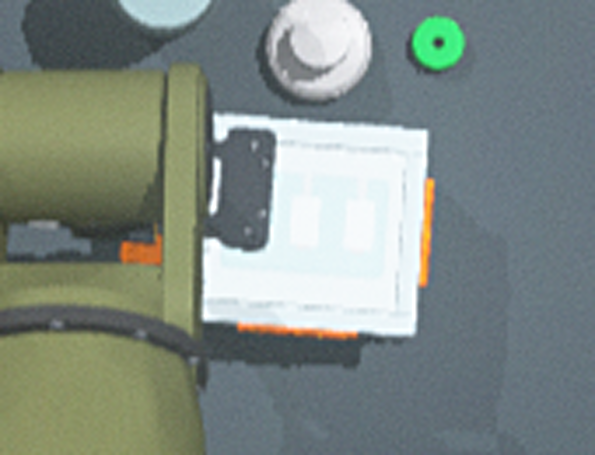

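```bash
python3 -c "
from st import *
for u,v in((208,466),(328,455)): print(RT.T@(plane('side',240+u/3.3,160+v/3.3,.037)-C))
for y in(-.083,-.086,-.089): print(y,(proj('side',C+RT@[-.033,y,.037])-[240,160])*3.3)
for y in (.035,-.035):
 print((proj('side',C+RT@[-.074,y,.06])-[240,160])*3.3)
"
```

```text
[-0.0344 -0.0848  0.037 ]
[ 0.0359 -0.0828  0.037 ]
-0.083 [210.2187 463.2813]
-0.086 [210.5476 467.6214]
-0.089 [210.8779 471.9811]
[131.3819 287.5253]
[134.8625 378.1   ]
```

>>> step_arm([
  [[0.016,0.002,0,0,0,0],[0.014,0,0,0,0,0],[0.01,0,0,0,0,0],[0.01,0,0,0,0,0],[0.008,0,0,0,0,0],[0.008,0,0,0,0,0],[0.005,0,0,0,0,0],[0.005,0,0,0,0,0],[0,0,0,0,0,0]],
])

```text
time_s: 31.62
ee_pos: [0.586, 0.047, 0.022]
eef_rot: [0.078, 1.57, -3.126]
force: [-0.3, -0.6, 0.0]
grip_width: 0.0004
```

>>> step_arm([
  [[0.002,0.002,0,0,0,0],[0.002,0.002,0,0,0,0],[0,0.002,0,0,0,0],[0,0.002,0,0,0,0],[0,0.001,0,0,0,0],[0,0.001,0,0,0,0],[0,0,0,0,0,0]],
])

```text
time_s: 32.5
ee_pos: [0.5855, 0.037, 0.0183]
eef_rot: [-1.462, 1.571, 1.618]
force: [0.3, 1.3, -0.4]
grip_width: 0.0002
```

```bash
python3 -c "
from st import *
o=st();pic('o')
"
```

```text
t 32.5 tray [0.0023 0.1019 0.0183] Ftray [ 0.1921  1.3126 -0.4019]
[[-0.     -0.0006 -1.    ]
 [ 0.0001 -1.      0.0006]
 [-1.     -0.0001  0.    ]]
```

View pics/side_o.png

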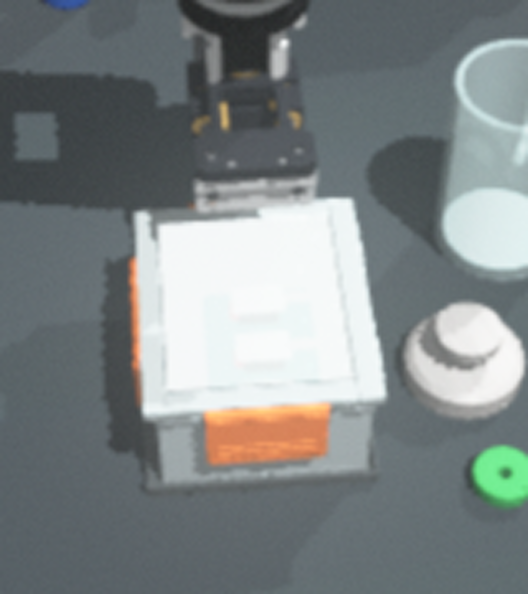

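Everything is in order; continue inward in small steps.

>>> step_arm([
  [[0,0.0006,0,0,0,0],[0,0.0006,0,0,0,0],[0,0.0006,0,0,0,0],[0,0,0,0,0,0]],
])

```text
time_s: 33.1
ee_pos: [0.5854, 0.0358, 0.0183]
eef_rot: [-1.52, 1.57, 1.56]
force: [1.1, 7.1, -1.5]
grip_width: 0.0006
```

>>> step_arm([
  [[0,0.0005,0,0,0,0],[0,0.0004,0,0,0,0],[0,0,0,0,0,0]],
])

```text
time_s: 33.48
ee_pos: [0.5854, 0.0342, 0.0183]
eef_rot: [1.346, 1.571, -1.857]
force: [0.2, 3.9, -1.4]
grip_width: 0.0006
```

>>> step_arm([
  [[0,0.0005,0,0,0,0],[0,0.0004,0,0,0,0],[0,0,0,0,0,0]],
])

```text
time_s: 33.85
ee_pos: [0.5854, 0.034, 0.0185]
eef_rot: [-1.799, 1.57, 1.281]
force: [-0.5, 7.6, 0.1]
grip_width: 0.0004
```

>>> step_arm([
  [[0,0.0005,0,0,0,0],[0,0.0004,0,0,0,0],[0,0,0,0,0,0]],
])

```text
time_s: 34.22
ee_pos: [0.5854, 0.0338, 0.0187]
eef_rot: [-1.822, 1.569, 1.258]
force: [-1.6, 11.5, 2.0]
grip_width: 0.0005
```

>>> step_arm([
  [[0,0.0004,0,0,0,0],[0,0,0,0,0,0]],
])

```text
time_s: 34.48
ee_pos: [0.5854, 0.0337, 0.0188]
eef_rot: [-1.848, 1.569, 1.232]
force: [0.1, 13.4, 2.4]
grip_width: 0.0005
```

>>> step_arm([
  [[0,-0.004,0,0,0,0],[0,-0.016,0,0,0,0],[0,-0.02,0,0,0,0],[-0.05,0,0,0,0,0],[-0.06,0,0,0,0,0],[-0.06,-0.02,0.03,0,0,0],[0,-0.05,0.03,0,0,0],[0,-0.05,0.03,0,0,0],[0,-0.03,0.02,0,0,0],[0,0,0,0,0,0]],
])

```text
time_s: 35.72
ee_pos: [0.489, 0.2287, 0.1822]
eef_rot: [-2.587, 1.57, 0.497]
force: [0.5, 0.3, 0.0]
grip_width: 0.0001
```

```bash
python3 -c "
from st import *
o=st();pic('p')
for n,(a,b,c,d) in {'side':(200,320,265,370),'top':(205,305,255,400)}.items():
  im=cv2.imread(f'pics/{n}_p_full.png')[a:b,c:d];cv2.imwrite(f'pics/{n}_p.png',cv2.resize(im,None,fx=5,fy=5,interpolation=cv2.INTER_CUBIC))
"
```

```text
t 35.725 tray [-0.1058  0.2873  0.1822] Ftray [0.5205 0.3322 0.0445]
[[ 0.0003  0.0032 -1.    ]
 [ 0.0002 -1.     -0.0032]
 [-1.     -0.0002 -0.0003]]
```

View pics/side_p.png

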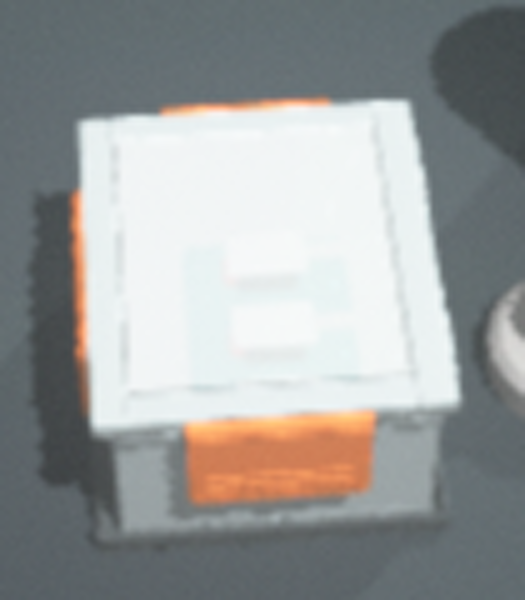

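View pics/top_p.png

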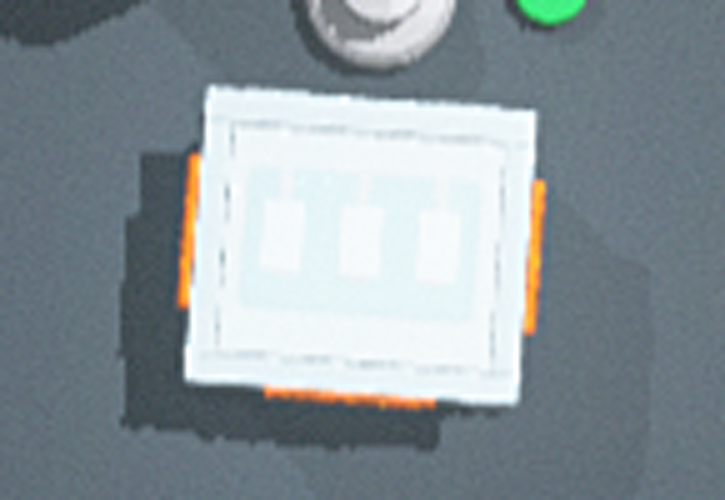

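View pics/top_p_full.png

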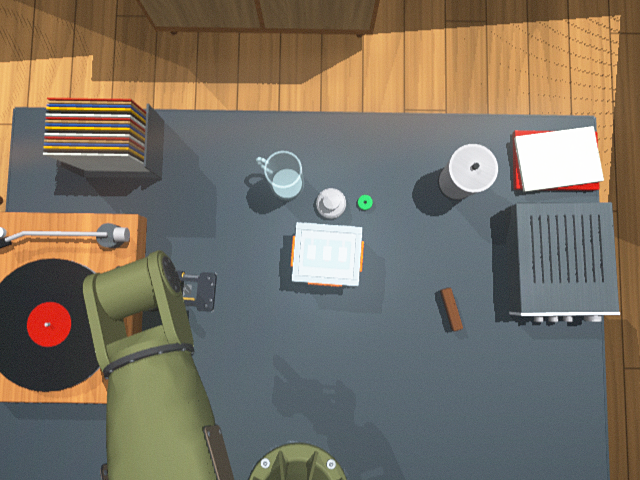

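```bash
python3 -c "
from st import *
a=cv2.imread('pics/side0.png');b=cv2.imread('pics/side_p_full.png')
cv2.imwrite('pics/q.png',b)
A=cv2.imread('pics/top0.png');B=cv2.imread('pics/top_p_full.png')
for n,i,r in(('clamp',A,(185,220,312,348)),('adapter',A,(192,212,355,376)),('stein',A,(148,200,252,306)),('brush',A,(282,336,436,468))):
  y0,y1,x0,x1=r;print(n,cv2.absdiff(A,B)[y0:y1,x0:x1].mean())
"
```

```text
clamp 3.0015873015873016
adapter 3.2793650793650793
stein 2.963556505223172
brush 3.1527777777777777
```

View pics/side_p_full.png

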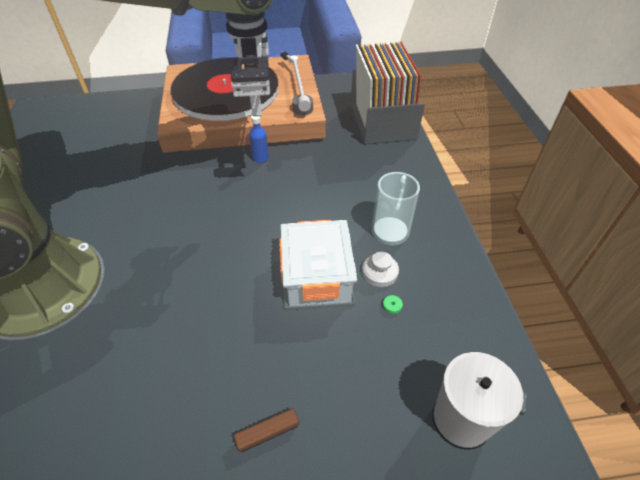

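The side view shows the lid closed, with the clips flat against the case. The bottle is still at about (260,142), the same as at the start, and the fingers are above and clear of it. Handing in.

```bash
python3 -c "
from station import ticket
print(ticket.hand_in())"
```

```text
the job is handed in; nothing more can be done
None
```

The lid is shut and all three clips are clicked home. I handed the job in with the robot clear of everything, at about 36 s of the 61 s allowed.

| Step | Result | Highest force read on the case |
|---|---|---|
| Lid | pressed down onto its stop | 10 N up (11 N in all) |
| Front clip | force dropped as it snapped, then a firm stop | 10 N inward (12 N in all) |
| Right clip | force dropped as it snapped, then a firm stop | 13 N |
| Left clip | force dropped as it snapped, then a firm stop | 13 N |

**Last checks:** The final pictures show the lid level, with the left and right clips showing equally thin strips and the front one flush. The right clip's foot measured about 83–85 mm from mid-case, and home is 84 mm. The clamp, adapter, stein and brush show no change from the first top picture. The blue bottle is at the same spot in the side view.

**What disagreed:**
- **Fingertip height:** the real fingertips sit about 26 mm above the reported TCP. I found this when my first push on the lid landed on its front edge and folded the front clip a little early, with no harmful force. I then touched the bare work surface in front of the case to confirm it (about 17 N) and corrected for it.
- **Finger thickness:** the closed fingers are a few mm thinner across the jaw direction than I had assumed.
- **Force readings:** I read force only at the end of each call, so short peaks in between were not seen.

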